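# Dispense the yellow marble from the carousel

### The job

A yellow marble is missing from the next game set. Stand the small open wooden box on the bench beneath the end of the carousel's spout and turn the carousel until the compartment with the yellow marble faces the spout; then tip the carousel (the white lug at its back is there for that) so that the yellow marble runs into the box, and lower it gently back onto its rest without letting it drop. Leave the box standing there with the yellow marble in it and the other marbles in the carousel, and do not disturb the other things on the bench.

Things in the scene. Friction and masses are not known exactly. Their poses are not given: they have to be found in the camera images.
- stand: base of the wooden marble carousel: board 153 x 150 x 16 mm, two hinge cheeks at its front corners (tops 80 mm up, outer faces 83 mm either side). Origin: on the bench, below the wheel's axle. x: level, away from the spout towards the white lug (spout along -x); z up. It carries a tipping bed (with spout and lug, 0.35 kg) in which a wheel with four open compartments turns (0.3 kg).
- tip (a joint): tipping of the bed (with wheel, spout and lug) about a level axle along the stand's y through point tip_axis, rad. 0 = down on its rest; grows as the lug is lifted and the spout dips; stop at 0.60; the marble at the spout starts to roll at about 0.15, and 0.4 to 0.55 empties it surely. No spring or catch: it falls back under its own weight (about 3 N upward at the lug holds it).
- wheel (a joint): turning of the wheel in its bed, rad, positive anticlockwise from above. It has four compartments; at 0 and at every quarter turn (1.571) one of them is centred on the spout gap. Starts part-way between two. Turns both ways, no stops that matter, stays where left (friction 0.03 N m).
- knob (a point): middle of the wheel's black square knob, on the axle: 24 x 24 mm, 36 mm high, its top 18 mm above this point and 147 mm above the bench. At wheel value 0 its flats face along the stand's x and y; they turn with the wheel.
- lug (a point): grip point of the white tipping lug at the back of the bed: block 14 mm wide (stand y), 30 mm high (top 8 mm above this point), standing out 40 mm from the fence (stand x); this point is 18 mm in from its free end, on its mid-plane. When down: 92 mm from the axle along the stand's x, 96 mm above the bench. It moves with the bed, 164 mm behind and 24 mm above the tipping axle.
- tip_axis (a point): middle of the tipping axle: on the stand's frame at x = -72 mm, z = 72 mm.
- outlet (a point): middle of the spout's downward opening, 127 mm from the wheel's axle along the stand's -x, 95 mm above the bench when down; an aluminium channel (underside 85 mm above the bench) ends 15 mm before it; a clear hood 43 mm wide with a blue front plate (outer face 145 mm from the axle, from 98 to 129 mm above the bench) closes it above, in front and at the sides, so marbles drop straight down.
- gate (a point): fixed point of the bed, on the spout's midline, 40 mm from the wheel's axle, at the height of point wheel_mid; the bed's fence is open there (gap 48 mm wide).
- wheel_mid (a point): middle of the wheel, on the axle, 96 mm above the bench when down. Four quarter-circle compartments, 62 mm in radius, floor dished 8 degrees to the hub, so each marble lies by the hub, up to 20 degrees off its compartment's midline, until the bed is tipped; dividers 4 mm thick, tops 112 mm above the bench. Round it the bed's fence: 138 mm across, top 116 mm above the bench, open only at the spout.
- cup: open wooden box, 70 mm along its x, 60 along its y, 48 high, walls and floor 4 mm, 60 to 130 g; origin in the middle of its underside, z up. It catches the marble with its middle below the outlet; as the bed tips the hood dips to 52 mm above the bench at the stop, still clear of the box. The hood leaves no room for a gripper straight above it there: set it in leaning, from the spout's front.
- drill: bystander: blue and black cordless drill standing on its battery, 210 mm high, 1.6 kg; origin under the battery's middle.
- glue: bystander: small white glue jar with red cap, 56 mm across, 85 mm high; origin under its middle.
- screwdriver: bystander: screwdriver with yellow handle lying on the bench; origin under its middle.
- pawn: bystander: dark wooden game pawn, 32 mm across its foot, 34 mm high, standing in front of the carousel; origin under its foot.
- offcut: bystander: wood offcut 140 x 45 x 28 mm; origin under its middle.
- place0 (a point): point of the wheel on the midline of compartment 0, 40 mm from the axle; it meets point gate when that compartment is centred on the spout (wheel value 0 or whole turns from it).
- place1 (a point): point of the wheel on the midline of compartment 1, 40 mm from the axle; it meets point gate when that compartment is centred on the spout (wheel value -1.571 or whole turns from it).
- place2 (a point): point of the wheel on the midline of compartment 2, 40 mm from the axle; it meets point gate when that compartment is centred on the spout (wheel value 3.142 or whole turns from it).
- place3 (a point): point of the wheel on the midline of compartment 3, 40 mm from the axle; it meets point gate when that compartment is centred on the spout (wheel value 1.571 or whole turns from it).
- yellow_center (a point): centre of the yellow glass marble, 24 mm across, 18 g; starts in a compartment of the wheel, one marble in each, which one varies.
- red_center (a point): centre of the red glass marble, 24 mm across, 18 g; starts in a compartment of the wheel, one marble in each, which one varies.
- green_center (a point): centre of the green glass marble, 24 mm across, 18 g; starts in a compartment of the wheel, one marble in each, which one varies.
- blue_center (a point): centre of the blue glass marble, 24 mm across, 18 g; starts in a compartment of the wheel, one marble in each, which one varies.

How it is judged:
By the outcome, as a careful person would: the job done as asked, in the order asked, and still so for the second after the job is handed in, with the robot touching nothing.
It also fails if it takes over 72 s, if anything falls off the work surface, if the arm or the gripper's body presses on something with over 40 N, if the wrist force passes 120 N, or if a joint passes its speed limit or range.

### The arm

A 7-joint arm with a two-finger parallel gripper is mounted at the origin on the work surface. World frame = base frame: x ahead of the robot, y to its left, z up, the work surface at z = 0. Lengths are in m, angles in degrees, forces in N, time in s.
With the tool pointing down it reaches from about 0.4 to 0.925 m from the base axis. Payload 5.6 kg.
Tool frame: the origin (TCP) lies at the very end of the fingers, on their centre line; the grasp point (between the pads) lies 19 mm behind it; z points along the fingers, y is the line along which they close (so a half turn about z gives the same grasp; the last joint's range is limited). The gripper opens to 85 mm and grips with 20 to 120 N. Pads are 22 mm wide; open, the fingers measure 114 mm over their backs; the gripper's body (76 mm by 85 mm) begins 54 mm behind the grasp point. The pads swing forward as they close: fully open they stand 13 mm farther back than shut.
Start: joints at [74.083, 26.786, -0.665, 91.828, 0.344, 61.387, -3.226], TCP at [0.151, -0.632, 0.231] pointing down, gripper open.
Joint ranges: [-144.91, 144.91], [-17.63, 115.5], [-89.93, 88.59], [15.96, 139.68], [-74.01, 254.01], [8.47, 105.57], [-167.45, 167.45]. Speed limits (degrees/s): [147.25, 147.25, 180, 180, 180, 180, 180].

### API

Orientations are given as [roll, pitch, yaw] about the fixed x, y, z axes, in that order (R = Rz(yaw) Ry(pitch) Rx(roll)).
In Python, from plant import get_state, grab_frame, sign_off gives the robot as it stands.
- The arm moves only by the tool send_rows, never from a script. Its argument "moves" is a list of rows, each an object with "turn": the turn, a rotation vector about the tool's x, y, z in degrees, a list of three; "translation": the shift along the tool's x, y, z in cm, a list of three; "hand": the finger opening in cm, from 0 to 8.54. In form: [{"turn": [wx, wy, wz], "translation": [x, y, z], "hand": hand}, ...]. A call has 1 to 5 rows; each row is the pose to reach, as a shift and turn from the pose commanded when the call began, along the tool's axes at that moment; what a row does not reach only later rows make up. A row lasts 1/8 s, in which the tool goes at most 62.5 mm and 10.7 degrees, less where a joint would pass 70% of its speed; a pose out of reach is approached as far as the arm can. A call with a gripper value outside its range is refused whole. The fingers move at their own pace and stop on an object; "force" is the grip in N (left out, the last holds). Time passes only in rows, so rows that repeat a pose let the fingers close. It gives the time, the measured TCP pose, the force, the opening and the grip force at its end, in the units of the state.
- get_state(): the state, without advancing time (a new reading comes with each control period).
- grab_frame(name): name is "scene" or "top" or "wrist"; returns a dict with "color" (420x560x3 uint8, red, green, blue), "intrinsics" (3x3 intrinsics, pixels), "extrinsics" (4x4, takes a point from camera to world coordinates). Camera axes: x right, y up, looking along -z (the intrinsics and any distortion apply to the point x, -y, -z); pixel columns grow to the right and rows downward; lengths in m; the calibration is good to about 2 mm. A picture is of the moment at which its call begins. There is no depth.
- sign_off(): hands the job in; it is judged then, once.
The state is a dict: "time": time; "qpos": joint angles; "qd": joint speeds; "tau": joint torques, N m; "eef_pos": TCP position; "tool_rot": TCP orientation; "wrist_force": force on the tool from outside, world axes, zero at the start; "ft_torque": the same for the moment, N m; "finger_gap": finger opening in m; "grip_force": force on a finger pad.
Only numpy, scipy, OpenCV 4.12 (cv2) and the standard library are available. Lean on these libraries where they do the work, as an engineer would, in place of code of your own. Each camera call takes 0.05 s, during which the arm holds its last target. There are 200 camera calls.

## Working session

There is one attempt and no reset: what is moved stays moved. The work goes in short steps, Python scripts to look and compute and a tool call to move; the robot and the scene stay as the last step left them, time stands still between calls to the robot, and variables do not carry over. Pictures are saved under pics/ and viewed, at most 13 in all, crops included, and the job is handed in when it is done.

Besides the shell and the picture viewer there is one more tool, called after "Call:" by a JSON object that holds its "name" and its "arguments". send_rows: Moves the arm, as the interface text tells. Its arguments: {"type":"object","properties":{"moves":{"type":"array","items":{"type":"object","properties":{"turn":{"type":"array","items":{"type":"number"}},"translation":{"type":"array","items":{"type":"number"}},"hand":{"type":"number"}}}},"force":{"type":"number"}},"required":["moves"]}

```bash
ls; mkdir -p pics; python3 - <<'E'
from plant import *
import cv2,numpy as np,pickle
s=get_state();print(s)
d={}
for n in("scene","top","wrist"):
    f=grab_frame(n);d[n]=f;print(n,f["intrinsics"].tolist(),np.round(f["extrinsics"],3).tolist(),[k for k in f])
    cv2.imwrite(f"pics/{n}0.png",f["color"][:,:,::-1])
pickle.dump(d,open("f0.pkl","wb"))
E
```

```text
pics
{'time': 0.0, 'qpos': array([74.08351513, 26.8384521 , -0.66387491, 91.8823016 ,  0.34413126,
       61.38674266, -3.22590944]), 'qd': array([-0.06404665, -0.08278881,  0.02882163, -0.05650516, -0.03891137,
        0.05058147,  0.00592264]), 'tau': array([-1.04117112e-04, -5.32390344e+01,  2.13386177e-02, -2.51301849e+01,
        1.14233448e-02,  7.63965596e-03,  2.03599228e-06]), 'eef_pos': array([ 0.15100617, -0.63162596,  0.23030059]), 'tool_rot': array([-1.79894767e+02,  8.01476190e-03,  1.34483109e+01]), 'wrist_force': array([ 1.22420601,  0.15050815, -0.13864205]), 'ft_torque': array([-0.00768622,  0.03127017,  0.02985489]), 'grip_force': 0.0, 'finger_gap': 0.085478506853553}
scene [[426.1511731559106, 0.0, 274.1276275466872], [0.0, 426.1511731559106, 208.71945732295958], [0.0, 0.0, 1.0]] [[0.803, -0.402, 0.44, 1.005], [0.596, 0.533, -0.601, -0.638], [0.007, 0.744, 0.668, 0.82], [0.0, 0.0, 0.0, 1.0]] ['color', 'intrinsics', 'extrinsics']
top [[545.5334236234663, 0.0, 272.1217995757668], [0.0, 545.5334236234663, 217.72468307812903], [0.0, 0.0, 1.0]] [[0.007, 0.997, -0.076, 0.449], [-1.0, 0.007, 0.01, -0.004], [0.01, 0.076, 0.997, 1.415], [0.0, 0.0, 0.0, 1.0]] ['color', 'intrinsics', 'extrinsics']
wrist [[329.5779010034431, 0.0, 277.2880007734141], [0.0, 329.5779010034431, 205.06304749479108], [0.0, 0.0, 1.0]] [[0.232, 0.921, 0.314, 0.233], [-0.973, 0.22, 0.073, -0.612], [-0.002, -0.322, 0.947, 0.373], [0.0, 0.0, 0.0, 1.0]] ['color', 'intrinsics', 'extrinsics']
```

View pics/top0.png

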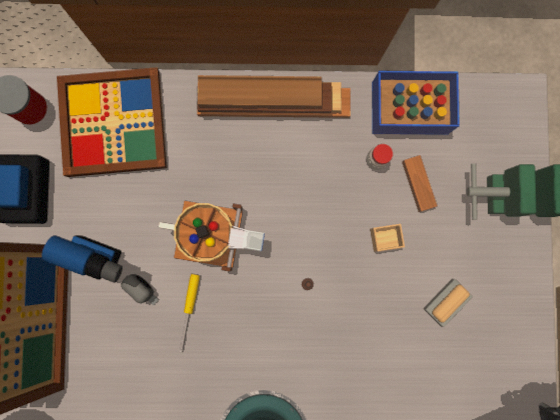

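View pics/scene0.png

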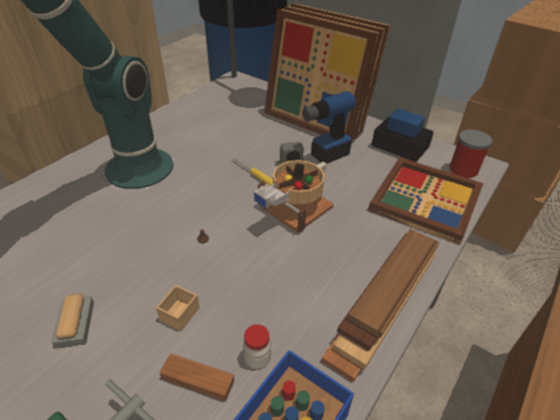

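The top view shows the carousel hub at about (205,232), the spout to the right at (250,239), the lug at (167,226), the cup at (388,238), the pawn at (307,284) and the yellow marble at (210,242). I'll zoom in.

```bash
cat > h.py <<'E'
import numpy as np,cv2,pickle
from scipy.spatial.transform import Rotation as R
def ray(f,u,v):
    K=f["intrinsics"];E=f["extrinsics"]
    d=np.array([(u-K[0,2])/K[0,0],-(v-K[1,2])/K[1,1],-1.]);return E[:3,3],E[:3,:3]@d
def atz(f,u,v,z):
    o,d=ray(f,u,v);return o+d*(z-o[2])/d[2]
def proj(f,p):
    E=f["extrinsics"];K=f["intrinsics"];c=E[:3,:3].T@(np.asarray(p)-E[:3,3])
    return np.array([K[0,0]*c[0]/-c[2]+K[0,2],K[1,1]*-c[1]/-c[2]+K[1,2]])
def euler(r): return R.from_euler('xyz',r,degrees=True)
E
python3 - <<'E'
from h import *
d=pickle.load(open("f0.pkl","rb"));c=d["top"]["color"][:,:,::-1]
a=cv2.resize(c[185:285,150:280],None,fx=6,fy=6,interpolation=cv2.INTER_CUBIC)
cv2.imwrite("pics/a.png",a)
b=cv2.resize(c[210:265,360:420],None,fx=6,fy=6,interpolation=cv2.INTER_CUBIC)
s=d["scene"]["color"][:,:,::-1][150:230,225:345]
s=cv2.resize(s,None,fx=4,fy=4,interpolation=cv2.INTER_CUBIC)
o=np.zeros((330,360+480,3),np.uint8);o[:330,:360]=b;o[:320,360:]=s
cv2.imwrite("pics/b.png",o[:,:800])
E
```

```text
(no output)
```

View pics/a.png

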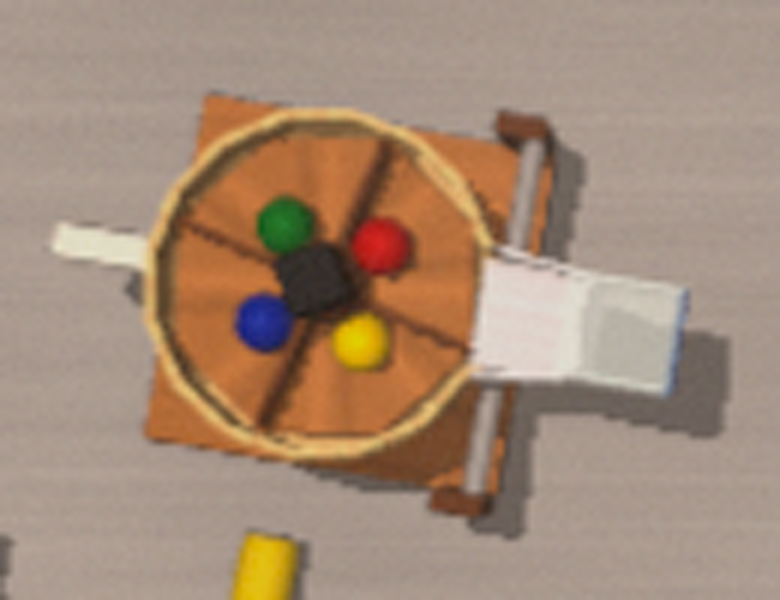

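View pics/b.png

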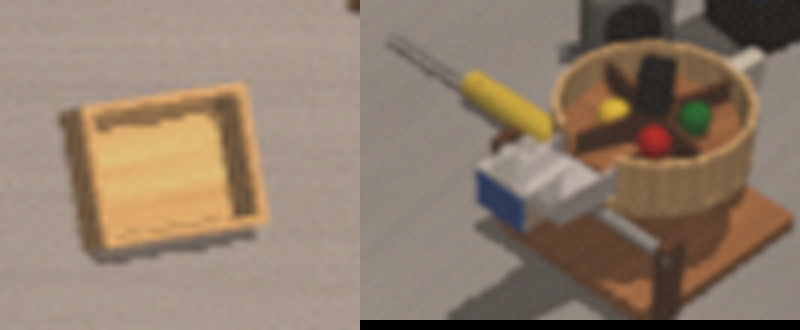

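The crop shows the fence circle centred at (320,283). The lug end is at (53,240) and the blue plate middle at (677,341). The divider ends are at (385,145), (185,222), (470,350) and (265,425). Yellow is one compartment clockwise of the spout, and red is nearest to it. The cup rim corners are at about (80,108), (244,85), (268,222) and (100,252) in its own crop.

```bash
python3 - <<'E'
from h import *
d=pickle.load(open("f0.pkl","rb"));t=d["top"]
A=lambda u,v,z:atz(t,150+(u+.5)/6-.5,185+(v+.5)/6-.5,z)
B=lambda u,v,z:atz(t,360+(u+.5)/6-.5,210+(v+.5)/6-.5,z)
ang=lambda v:np.degrees(np.arctan2(v[1],v[0]))
c=A(319.5,283,.116);k=A(318,277,.147);l=A(53,240,.104);p=A(677,341,.129)
print("fence c",c,"knobtop",k,"lug",l,"plate",p,"dist",np.linalg.norm((l-c)[:2]),np.linalg.norm((p-c)[:2]))
print("dir x: lug",ang(l-c),"plate->c",ang(c-p),"plate->lug",ang(l-p))
for e in((385,145),(185,222),(470,350),(265,425)): print("div",ang(A(*e,.112)-c))
for n,e in dict(y=(361,342),r=(382,246)).items(): print(n,ang(A(*e,.105)-c),A(*e,.105))
q=[B(*e,.048) for e in((80,106),(244,85),(268,222),(100,252))]
print("cup",np.mean(q,0),[ang(q[1]-q[0]),ang(q[2]-q[3]),ang(q[3]-q[0]),ang(q[2]-q[1])],[np.linalg.norm(q[i]-q[(i+1)%4]) for i in range(4)])
print("pawn",atz(t,307,284,.02))
E
```

```text
fence c [0.51319219 0.14835974 0.116     ] knobtop [0.5139766  0.14534341 0.147     ] lug [0.53025711 0.25666178 0.104     ] plate [0.49075974 0.00623173 0.129     ] dist 0.10963824525788356 0.14388740815947104
dir x: lug 81.04564910112323 plate->c 81.03084023195028 plate->lug 81.03724439029521
div -24.02082828469535
div 66.06849707408442
div -113.54906178587206
div 159.43133721218163
y -145.67248675080552 [0.49025629 0.13269778 0.105     ]
r -56.45967968809339 [0.52875277 0.12488617 0.105     ]
cup [ 0.50604015 -0.3095383   0.048     ] [np.float64(-82.3012077175717), np.float64(-79.54646046319915), np.float64(-172.60573384070773), np.float64(-170.67326025004277)] [np.float64(0.06963381670157177), np.float64(0.05812201681893042), np.float64(0.0716949779737471), np.float64(0.061545151027020704)]
pawn [ 0.38686787 -0.10714159  0.02      ]
```

```bash
cat >> h.py <<'E'
from scipy.spatial.transform import Slerp
def lean(az,tilt,ys):
    """tool leaning: z_t horizontal part along azimuth az, tilt from vertical; y_t horizontal, sign ys"""
    a,t=np.radians(az),np.radians(tilt)
    z=np.array([np.cos(a)*np.sin(t),np.sin(a)*np.sin(t),-np.cos(t)])
    y=ys*np.array([np.sin(a),-np.cos(a),0]);return R.from_matrix(np.c_[np.cross(y,z),y,z])
def plan(tgts,n=5,s=None,nd=2):
    """tgts: list of (tcp pos, Rotation); prints rows rel. to current pose for each target"""
    from plant import get_state
    s=s or get_state();p0=np.array(s["eef_pos"]);r0=euler(s["tool_rot"])
    print("t",round(s["time"],2),"tcp",np.round(p0,4),"rpy",np.round(s["tool_rot"],1),"q",np.round(s["qpos"],0),"gap",round(s["finger_gap"],4),"F",np.round(s["wrist_force"],1))
    for p,r in tgts:
        d=r0.inv().apply(p-p0)*100;w=(r0.inv()*r).as_rotvec(degrees=True)
        print(" trans",np.round(d,nd).tolist(),"turn",np.round(w,1).tolist(),"| dist mm",round(np.linalg.norm(d)*10,1),"ang",round(np.linalg.norm(w),1))
AX=np.array([.5132,.1475,0]);SX=81.04
CUP=np.array([.506,-.3095,0]);CX=98.8
def U(a): return np.array([np.cos(np.radians(a)),np.sin(np.radians(a)),0])
def tcp(g,r,b=0.019): return g+r.as_matrix()[:,2]*b
E
python3 - <<'E'
from h import *
for ys in(1,-1):
    r=lean(CX,55,ys);g=CUP-.015*U(CX)+[0,0,.028]
    plan([(tcp(g,r)-.10*r.as_matrix()[:,2],r),(tcp(g,r),r)])
E
```

```text
t 0.15 tcp [ 0.1511 -0.6318  0.2305] rpy [-179.9    0.    13.4] q [74. 27. -1. 92.  0. 61. -3.] gap 0.0854 F [ 0.3 -0.2  0.5]
 trans [41.36, -14.96, 15.62] turn [40.6, 44.1, -78.2] | dist mm 466.7 ang 98.6
 trans [42.02, -23.11, 21.37] turn [40.6, 44.1, -78.2] | dist mm 525.1 ang 98.6
t 0.15 tcp [ 0.1511 -0.6318  0.2305] rpy [-179.9    0.    13.4] q [74. 27. -1. 92.  0. 61. -3.] gap 0.0854 F [ 0.3 -0.2  0.5]
 trans [41.36, -14.96, 15.62] turn [45.0, -41.5, 86.6] | dist mm 466.7 ang 106.0
 trans [42.02, -23.11, 21.37] turn [45.0, -41.5, 86.6] | dist mm 525.1 ang 106.0
```

Call:
{"name": "send_rows", "arguments": {"moves": [{"translation":[5,-3,0],"turn":[4,4.4,-7.8],"hand":8.5},{"translation":[11,-6,0],"turn":[8,8.8,-15.6],"hand":8.5},{"translation":[17,-9,0],"turn":[12,13.2,-23.4],"hand":8.5},{"translation":[23,-12,0],"turn":[16,17.6,-31.2],"hand":8.5},{"translation":[29,-15,0],"turn":[20,22,-39],"hand":8.5}], "force": 30}}

```text
time: 0.78
eef_pos: [0.3852, -0.4297, 0.2314]
tool_rot: [-168.0, -26.9, 50.7]
wrist_force: [-0.1, -1.5, 0.7]
finger_gap: 0.085
grip_force: 0.0
```

```bash
cat > c.py <<'E'
from h import *
r=lean(CX,55,1);g=CUP-.015*U(CX)+[0,0,.028]
plan([(tcp(g,r)-.10*r.as_matrix()[:,2],r),(tcp(g,r),r)])
E
python3 c.py
```

```text
t 0.78 tcp [ 0.3852 -0.4297  0.2314] rpy [-168.   -26.9   50.7] q [ 69.  33. -19.  89. -13.  78.  20.] gap 0.085 F [-0.1 -1.5  0.7]
 trans [3.17, 11.6, 17.18] turn [20.5, 22.2, -38.9] | dist mm 209.7 ang 49.3
 trans [5.44, 7.21, 25.87] turn [20.5, 22.2, -38.9] | dist mm 274.0 ang 49.3
```

Call:
{"name": "send_rows", "arguments": {"moves": [{"translation":[0.6,3,2.5],"turn":[4,4.4,-7.8],"hand":8.5},{"translation":[1.2,5,6],"turn":[8,8.8,-15.6],"hand":8.5},{"translation":[2,7,10],"turn":[12,13.2,-23.4],"hand":8.5},{"translation":[2.5,10,14],"turn":[16,17.6,-31.2],"hand":8.5},{"translation":[2.8,10,15],"turn":[20,22,-38.9],"hand":8.5}]}}

```text
time: 1.4
eef_pos: [0.5, -0.3931, 0.0902]
tool_rot: [179.8, -54.9, 98.8]
wrist_force: [-1.0, 1.2, 0.7]
finger_gap: 0.0851
grip_force: 0.0
```

Call:
{"name": "send_rows", "arguments": {"moves": [{"translation":[0,0,0],"turn":[0,0,0],"hand":8.5},{"translation":[0,0,0],"turn":[0,0,0],"hand":8.5}]}}

```text
time: 1.65
eef_pos: [0.4995, -0.3964, 0.095]
tool_rot: [179.9, -54.4, 98.2]
wrist_force: [-0.7, -0.3, 0.3]
finger_gap: 0.0851
grip_force: 0.0
```

```bash
python3 c.py; python3 - <<'E'
from h import *
from plant import *
f=grab_frame("wrist");cv2.imwrite("pics/w1.png",f["color"][:,:,::-1])
pickle.dump(f,open("w1.pkl","wb"))
E
```

```text
t 1.65 tcp [ 0.4995 -0.3964  0.095 ] rpy [179.9 -54.4  98.2] q [ 62.  65. -28.  63.  -9.  98.  49.] gap 0.0851 F [-0.7 -0.3  0.3]
 trans [-1.45, 1.96, 1.5] turn [0.6, 0.6, -0.3] | dist mm 28.7 ang 0.9
 trans [-1.34, 1.86, 11.5] turn [0.6, 0.6, -0.3] | dist mm 117.3 ang 0.9
```

View pics/w1.png

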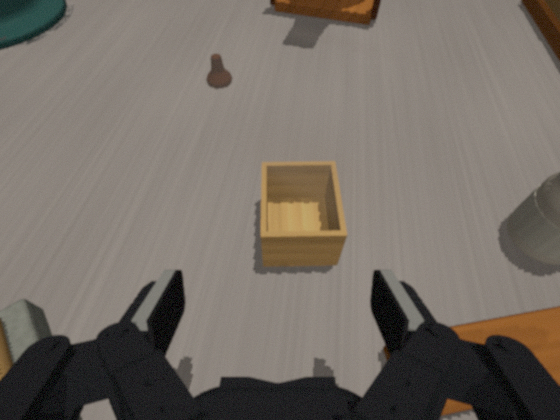

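The wrist view shows the cup squarely ahead between the open fingers. Its rim corners are at (261,163), (338,163), (345,234) and (261,235).

```bash
python3 - <<'E'
from h import *
f=pickle.load(open("w1.pkl","rb"))
q=[atz(f,*e,.048) for e in((261,163),(338,163),(345,234),(261,235))]
print(np.mean(q,0),[np.round(np.degrees(np.arctan2(*(q[i]-q[(i+1)%4])[1::-1])),1) for i in range(4)],[round(np.linalg.norm(q[i]-q[(i+1)%4]),3) for i in range(4)])
E
```

```text
[ 0.50662993 -0.3115218   0.048     ] [np.float64(-171.8), np.float64(96.1), np.float64(8.9), np.float64(-80.3)] [np.float64(0.062), np.float64(0.067), np.float64(0.058), np.float64(0.067)]
```

Call:
{"name": "send_rows", "arguments": {"moves": [{"translation":[-1.4,1.9,1],"turn":[0.6,0.6,-0.3],"hand":8.5},{"translation":[-1.4,1.9,4],"turn":[0.6,0.6,-0.3],"hand":8.5},{"translation":[-1.4,1.9,7],"turn":[0.6,0.6,-0.3],"hand":8.5},{"translation":[-1.3,1.9,9],"turn":[0.6,0.6,-0.3],"hand":8.5},{"translation":[-1.3,1.9,9],"turn":[0.6,0.6,-0.3],"hand":8.5}]}}

```text
time: 2.33
eef_pos: [0.5086, -0.328, 0.0332]
tool_rot: [-180.0, -55.0, 98.9]
wrist_force: [-0.3, 1.0, 1.1]
finger_gap: 0.0848
grip_force: 0.0
```

```bash
python3 c.py
```

```text
t 2.33 tcp [ 0.5086 -0.328   0.0332] rpy [-180.   -55.    98.9] q [ 60.  67. -29.  70.  -9.  89.  49.] gap 0.0848 F [-0.3  1.   1.1]
 trans [-0.21, 0.01, -7.5] turn [-0.1, -0.0, 0.1] | dist mm 75.0 ang 0.1
 trans [-0.21, 0.03, 2.5] turn [-0.1, -0.0, 0.1] | dist mm 25.1 ang 0.1
```

Call:
{"name": "send_rows", "arguments": {"moves": [{"translation":[-0.2,0,1.5],"turn":[0,0,0],"hand":8.5},{"translation":[-0.2,0,2.5],"turn":[0,0,0],"hand":8.5},{"translation":[-0.2,0,2.5],"turn":[0,0,0],"hand":6.8},{"translation":[-0.2,0,2.5],"turn":[0,0,0],"hand":5.5},{"translation":[-0.2,0,2.5],"turn":[0,0,0],"hand":5}], "force": 30}}

```text
time: 2.95
eef_pos: [0.5063, -0.3092, 0.0157]
tool_rot: [180.0, -55.1, 98.9]
wrist_force: [-0.7, -1.1, 0.1]
finger_gap: 0.06
grip_force: 33.0
```

Call:
{"name": "send_rows", "arguments": {"moves": [{"translation":[0,0,0],"turn":[0,0,0],"hand":5},{"translation":[0,0,0],"turn":[0,0,0],"hand":5}]}}

```text
time: 3.2
eef_pos: [0.5063, -0.309, 0.0157]
tool_rot: [180.0, -55.1, 99.0]
wrist_force: [0.8, 0.1, 0.5]
finger_gap: 0.0597
grip_force: 33.1
```

```bash
python3 c.py
```

```text
t 3.2 tcp [ 0.5063 -0.309   0.0157] rpy [180.  -55.1  99. ] q [ 60.  67. -29.  73.  -9.  86.  49.] gap 0.0597 F [0.8 0.1 0.5]
 trans [0.13, -0.05, -10.08] turn [-0.1, -0.1, 0.1] | dist mm 100.8 ang 0.1
 trans [0.12, -0.04, -0.08] turn [-0.1, -0.1, 0.1] | dist mm 1.5 ang 0.1
```

```bash
cat > d.py <<'E'
from h import *
r=lean(SX,55,1);T=np.array([.4933,.0213,.0165]);u=U(SX)
m=lean(90,55,1)
plan([(np.array([.506,-.309,.066]),lean(CX,55,1)),(np.array([.494,-.18,.07]),m),(T-.09*u+[0,0,.05],r),(T-.09*u+[0,0,.008],r),(T+[0,0,.008],r),(T,r)])
E
python3 d.py
```

```text
t 3.2 tcp [ 0.5063 -0.309   0.0157] rpy [180.  -55.1  99. ] q [ 60.  67. -29.  73.  -9.  86.  49.] gap 0.0597 F [0.8 0.1 0.5]
 trans [4.13, -0.03, -2.88] turn [-0.1, -0.1, 0.1] | dist mm 50.3 ang 0.1
 trans [11.85, 0.79, 7.49] turn [-7.3, -0.1, 5.1] | dist mm 140.5 ang 8.9
 trans [18.05, 1.07, 16.99] turn [-14.6, -0.1, 10.3] | dist mm 248.1 ang 17.9
 trans [14.61, 1.07, 19.39] turn [-14.6, -0.1, 10.3] | dist mm 243.0 ang 17.9
 trans [19.51, 3.84, 26.42] turn [-14.6, -0.1, 10.3] | dist mm 330.6 ang 17.9
 trans [18.85, 3.84, 26.87] turn [-14.6, -0.1, 10.3] | dist mm 330.5 ang 17.9
```

Call:
{"name": "send_rows", "arguments": {"moves": [{"translation":[2,0,-1.4],"turn":[0,0,0],"hand":5},{"translation":[4.2,0,-2.9],"turn":[0,0,0],"hand":5},{"translation":[7,0.3,1],"turn":[-3,0,2],"hand":5},{"translation":[9.5,0.6,4.5],"turn":[-5.5,0,3.8],"hand":5},{"translation":[11.85,0.8,7.5],"turn":[-7.3,-0.1,5.1],"hand":5}]}}

```text
time: 3.82
eef_pos: [0.4941, -0.1787, 0.0721]
tool_rot: [179.8, -54.9, 90.1]
wrist_force: [0.7, -0.3, 0.1]
finger_gap: 0.0597
grip_force: 33.1
```

```bash
python3 d.py
```

```text
t 3.83 tcp [ 0.4941 -0.1787  0.0721] rpy [179.8 -54.9  90.1] q [ 62.  56. -34.  95. -18.  69.  44.] gap 0.0597 F [ 0.7 -0.3  0.1]
 trans [-8.0, 1.2, -10.31] turn [7.3, 0.1, -5.0] | dist mm 131.0 ang 8.8
 trans [-0.25, -0.01, 0.01] turn [0.1, 0.1, 0.1] | dist mm 2.5 ang 0.1
 trans [5.93, -1.49, 9.41] turn [-7.3, 0.1, 5.2] | dist mm 112.2 ang 8.9
 trans [2.49, -1.5, 11.82] turn [-7.3, 0.1, 5.2] | dist mm 121.7 ang 8.9
 trans [7.6, -0.1, 19.1] turn [-7.3, 0.1, 5.2] | dist mm 205.6 ang 8.9
 trans [6.95, -0.1, 19.56] turn [-7.3, 0.1, 5.2] | dist mm 207.6 ang 8.9
```

Call:
{"name": "send_rows", "arguments": {"moves": [{"translation":[3,-0.8,4.5],"turn":[-3.6,0,2.6],"hand":5},{"translation":[5.9,-1.5,9.4],"turn":[-7.3,0.1,5.2],"hand":5},{"translation":[4,-1.5,10.7],"turn":[-7.3,0.1,5.2],"hand":5},{"translation":[2.5,-1.5,11.8],"turn":[-7.3,0.1,5.2],"hand":5},{"translation":[2.5,-1.5,11.8],"turn":[-7.3,0.1,5.2],"hand":5}]}}

```text
time: 4.45
eef_pos: [0.4794, -0.0698, 0.0223]
tool_rot: [-179.8, -55.1, 80.9]
wrist_force: [0.3, 0.4, 0.1]
finger_gap: 0.0596
grip_force: 33.2
```

```bash
python3 d.py; python3 - <<'E'
from h import *
from plant import *
f=grab_frame("scene");g=grab_frame("wrist");
o=np.zeros((420,800,3),np.uint8);o[:,:500]=cv2.resize(f["color"][100:310,120:370],(500,420));o[:225,500:]=cv2.resize(g["color"],(300,225))
cv2.imwrite("pics/s2.png",o[:,:,::-1])
E
```

```text
t 4.45 tcp [ 0.4794 -0.0698  0.0223] rpy [-179.8  -55.1   80.9] q [ 62.  57. -37. 110. -25.  48.  45.] gap 0.0596 F [0.3 0.4 0.1]
 trans [-9.69, 6.37, -21.54] turn [14.6, -0.1, -10.3] | dist mm 244.6 ang 17.8
 trans [-2.18, 3.17, -11.47] turn [7.3, -0.1, -5.2] | dist mm 121.0 ang 9.0
 trans [3.75, -0.05, -2.36] turn [-0.0, -0.1, -0.1] | dist mm 44.3 ang 0.1
 trans [0.31, -0.04, 0.05] turn [-0.0, -0.1, -0.1] | dist mm 3.1 ang 0.1
 trans [5.46, -0.05, 7.43] turn [-0.0, -0.1, -0.1] | dist mm 92.2 ang 0.1
 trans [4.8, -0.05, 7.88] turn [-0.0, -0.1, -0.1] | dist mm 92.3 ang 0.1
```

View pics/s2.png

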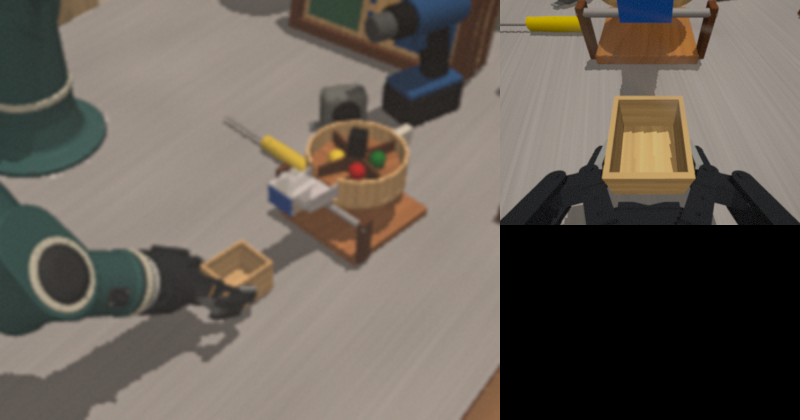

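Call:
{"name": "send_rows", "arguments": {"moves": [{"translation":[1.5,0,1.8],"turn":[0,0,0],"hand":5},{"translation":[2.8,0,3.6],"turn":[0,0,0],"hand":5},{"translation":[4.2,0,5.5],"turn":[0,0,0],"hand":5},{"translation":[5.4,0,7.4],"turn":[0,0,0],"hand":5},{"translation":[5.4,0,7.4],"turn":[0,0,0],"hand":5}]}}

```text
time: 5.18
eef_pos: [0.4933, 0.0232, 0.0258]
tool_rot: [-180.0, -55.2, 81.2]
wrist_force: [-0.1, -0.3, -1.5]
finger_gap: 0.0597
grip_force: 33.3
```

```bash
python3 d.py
```

```text
t 5.17 tcp [0.4933 0.0232 0.0258] rpy [-180.   -55.2   81.2] q [ 57.  58. -42. 115. -30.  38.  43.] gap 0.0597 F [-0.1 -0.3 -1.5]
 trans [-15.33, 6.32, -29.09] turn [14.4, -0.2, -10.1] | dist mm 334.8 ang 17.6
 trans [-7.83, 3.17, -19.0] turn [7.2, -0.2, -5.0] | dist mm 207.9 ang 8.8
 trans [-1.9, 0.0, -9.87] turn [-0.2, -0.2, 0.1] | dist mm 100.5 ang 0.3
 trans [-5.35, 0.0, -7.47] turn [-0.2, -0.2, 0.1] | dist mm 91.9 ang 0.3
 trans [-0.21, 0.03, -0.08] turn [-0.2, -0.2, 0.1] | dist mm 2.3 ang 0.3
 trans [-0.87, 0.03, 0.38] turn [-0.2, -0.2, 0.1] | dist mm 9.5 ang 0.3
```

Call:
{"name": "send_rows", "arguments": {"moves": [{"translation":[-0.4,0,0.1],"turn":[0,0,0],"hand":5},{"translation":[-0.65,0,0.2],"turn":[0,0,0],"hand":5},{"translation":[-0.85,0,0.37],"turn":[-0.2,-0.2,0.1],"hand":5},{"translation":[-0.9,0,0.4],"turn":[-0.2,-0.2,0.1],"hand":5},{"translation":[-0.9,0,0.4],"turn":[-0.2,-0.2,0.1],"hand":5}]}}

```text
time: 5.8
eef_pos: [0.4933, 0.0194, 0.0156]
tool_rot: [-180.0, -55.0, 80.8]
wrist_force: [-0.9, -2.5, 4.3]
finger_gap: 0.0597
grip_force: 34.1
```

```bash
python3 d.py|sed -n '1p;$p'
```

```text
t 5.8 tcp [0.4933 0.0194 0.0156] rpy [-180.   -55.    80.8] q [ 57.  59. -41. 115. -30.  37.  44.] gap 0.0597 F [-0.9 -2.5  4.3]
 trans [0.18, -0.03, 0.1] turn [0.2, 0.0, -0.2] | dist mm 2.1 ang 0.2
```

Call:
{"name": "send_rows", "arguments": {"moves": [{"translation":[0,0,0],"turn":[0,0,0],"hand":6.5},{"translation":[0,0,0],"turn":[0,0,0],"hand":8.5},{"translation":[0,0,0],"turn":[0,0,0],"hand":8.5},{"translation":[0,0,-1],"turn":[0,0,0],"hand":8.5},{"translation":[0,0,-3],"turn":[0,0,0],"hand":8.5}]}}

```text
time: 6.42
eef_pos: [0.4885, -0.0042, 0.0326]
tool_rot: [-179.9, -55.0, 80.8]
wrist_force: [0.5, -0.6, 0.2]
finger_gap: 0.0848
grip_force: 0.0
```

Call:
{"name": "send_rows", "arguments": {"moves": [{"translation":[0,0,-4],"turn":[0,0,0],"hand":8.5},{"translation":[1,0,-8],"turn":[0,0,0],"hand":8.5},{"translation":[4,0,-12],"turn":[0,-5,0],"hand":8.5},{"translation":[8,0,-16],"turn":[0,-10,0],"hand":8.5},{"translation":[8,0,-16],"turn":[0,-10,0],"hand":8.5}]}}

```text
time: 7.05
eef_pos: [0.4779, -0.089, 0.1946]
tool_rot: [179.3, -44.5, 81.4]
wrist_force: [0.1, 0.2, -1.0]
finger_gap: 0.0851
grip_force: 0.0
```

```bash
cat > k.py <<'E'
from h import *
# knob: flats normals along midlines; yellow midline az -158 -> y_t along it (or perpendicular); candidates
K=AX+[0,0,.121]
for a in(-158,-68,22,112):
    y=U(a);z=np.array([0,0,-1.]);r=R.from_matrix(np.c_[np.cross(y,z),y,z]);print("ya",a);plan([(K+[0,0,.13],r),(K+[0,0,.06],r),(K,r)])
E
python3 k.py; python3 - <<'E'
from h import *
from plant import *
f=grab_frame("top");g=grab_frame("wrist");pickle.dump((f,g),open("t2.pkl","wb"))
o=np.zeros((500,800,3),np.uint8);o[:,:400]=cv2.resize(f["color"][180:305,180:280],(400,500),interpolation=cv2.INTER_CUBIC)
o[:300,400:]=cv2.resize(g["color"],(400,300));cv2.imwrite("pics/t2.png",o[:,:,::-1])
E
```

```text
ya -158
t 7.05 tcp [ 0.4779 -0.089   0.1946] rpy [179.3 -44.5  81.4] q [ 63.  33. -41. 111. -26.  59.  33.] gap 0.0851 F [ 0.1  0.2 -1. ]
 trans [21.02, -0.2, 12.73] turn [-56.8, -16.5, 139.4] | dist mm 245.7 ang 151.5
 trans [16.11, -0.26, 17.72] turn [-56.8, -16.5, 139.4] | dist mm 239.5 ang 151.5
 trans [11.91, -0.31, 22.0] turn [-56.8, -16.5, 139.4] | dist mm 250.2 ang 151.5
ya -68
t 7.05 tcp [ 0.4779 -0.089   0.1946] rpy [179.3 -44.5  81.4] q [ 63.  33. -41. 111. -26.  59.  33.] gap 0.0851 F [ 0.1  0.2 -1. ]
 trans [21.02, -0.2, 12.73] turn [-22.4, -40.7, 56.0] | dist mm 245.7 ang 72.7
 trans [16.11, -0.26, 17.72] turn [-22.4, -40.7, 56.0] | dist mm 239.5 ang 72.7
 trans [11.91, -0.31, 22.0] turn [-22.4, -40.7, 56.0] | dist mm 250.2 ang 72.7
ya 22
t 7.05 tcp [ 0.4779 -0.089   0.1946] rpy [179.3 -44.5  81.4] q [ 63.  33. -41. 111. -26.  59.  33.] gap 0.0851 F [ 0.1  0.2 -1. ]
 trans [21.02, -0.2, 12.73] turn [12.5, -43.2, -29.3] | dist mm 245.7 ang 53.7
 trans [16.11, -0.26, 17.72] turn [12.5, -43.2, -29.3] | dist mm 239.5 ang 53.7
 trans [11.91, -0.31, 22.0] turn [12.5, -43.2, -29.3] | dist mm 250.2 ang 53.7
ya 112
t 7.05 tcp [ 0.4779 -0.089   0.1946] rpy [179.3 -44.5  81.4] q [ 63.  33. -41. 111. -26.  59.  33.] gap 0.0851 F [ 0.1  0.2 -1. ]
 trans [21.02, -0.2, 12.73] turn [46.8, -25.8, -113.7] | dist mm 245.7 ang 125.7
 trans [16.11, -0.26, 17.72] turn [46.8, -25.8, -113.7] | dist mm 239.5 ang 125.7
 trans [11.91, -0.31, 22.0] turn [46.8, -25.8, -113.7] | dist mm 250.2 ang 125.7
```

View pics/t2.png

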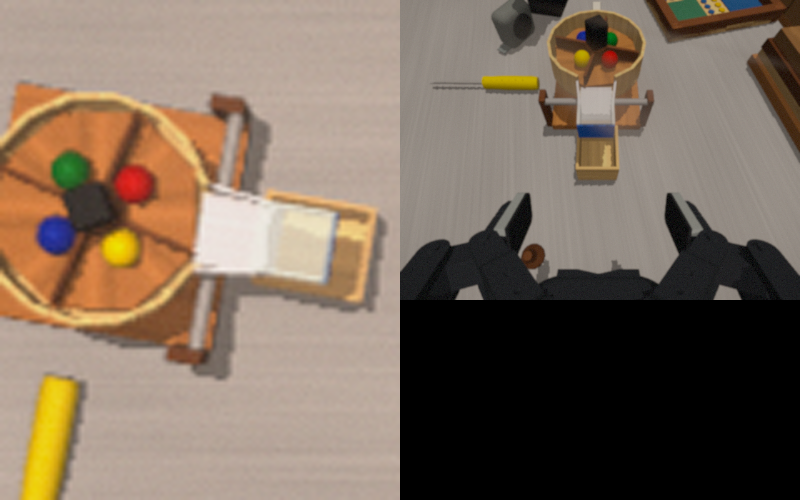

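Call:
{"name": "send_rows", "arguments": {"moves": [{"translation":[3.5,0,-1],"turn":[-2.8,-5.1,7],"hand":8.5},{"translation":[8,0,-1],"turn":[-5.6,-10.2,14],"hand":8.5},{"translation":[11,0,1],"turn":[-8.4,-15.3,21],"hand":8.5},{"translation":[14,0,4],"turn":[-11.2,-20.4,28],"hand":8.5},{"translation":[17,0,7],"turn":[-14,-25.5,35],"hand":8.5}]}}

```text
time: 7.78
eef_pos: [0.4983, 0.0613, 0.2577]
tool_rot: [-172.9, -18.2, 44.8]
wrist_force: [0.6, -0.1, 0.9]
finger_gap: 0.085
grip_force: 0.0
```

```bash
sed -i 's/(-158,-68,22,112)/(-68,)/' k.py; python3 k.py; python3 - <<'E'
from h import *
f,g=pickle.load(open("t2.pkl","rb"))
p=atz(f,180+370/4-.4,180+255/4-.4,.048);d=p-AX;u=U(SX);print("cup front edge along",-d@u,"lat",d@U(SX+90))
E
```

```text
ya -68
t 7.78 tcp [0.4983 0.0613 0.2577] rpy [-172.9  -18.2   44.8] q [ 35.  11. -38. 115. -14.  48. -37.] gap 0.085 F [ 0.6 -0.1  0.9]
 trans [6.57, -4.67, 3.48] turn [-10.6, -16.6, 23.8] | dist mm 87.7 ang 30.9
 trans [4.37, -3.84, 10.07] turn [-10.6, -16.6, 23.8] | dist mm 116.3 ang 30.9
 trans [2.5, -3.13, 15.73] turn [-10.6, -16.6, 23.8] | dist mm 162.3 ang 30.9
cup front edge along 0.166711981160304 lat -0.0015191274229562962
```

Call:
{"name": "send_rows", "arguments": {"moves": [{"translation":[2,-1.5,1],"turn":[-3.5,-5.5,7.9],"hand":8.5},{"translation":[4,-3,2],"turn":[-7,-11,15.8],"hand":8.5},{"translation":[6.6,-4.7,3.5],"turn":[-10.6,-16.6,23.8],"hand":8.5},{"translation":[6.6,-4.7,3.5],"turn":[-10.6,-16.6,23.8],"hand":8.5},{"translation":[6.6,-4.7,3.5],"turn":[-10.6,-16.6,23.8],"hand":8.5}]}}

```text
time: 8.4
eef_pos: [0.513, 0.15, 0.2501]
tool_rot: [-179.8, 0.0, 22.5]
wrist_force: [-0.6, -0.4, 0.5]
finger_gap: 0.0849
grip_force: 0.0
```

```bash
python3 k.py; python3 - <<'E'
from h import *
from plant import *
g=grab_frame("wrist");pickle.dump(g,open("w3.pkl","wb"))
cv2.imwrite("pics/w3.png",g["color"][:,:,::-1])
E
```

```text
ya -68
t 8.4 tcp [0.513  0.15   0.2501] rpy [-179.8    0.    22.5] q [  7.  18. -32. 105.  11.  60. -97.] gap 0.0849 F [-0.6 -0.4  0.5]
 trans [-0.08, 0.23, -0.09] turn [-0.2, 0.0, 0.5] | dist mm 2.7 ang 0.5
 trans [-0.08, 0.26, 6.91] turn [-0.2, 0.0, 0.5] | dist mm 69.1 ang 0.5
 trans [-0.08, 0.27, 12.91] turn [-0.2, 0.0, 0.5] | dist mm 129.1 ang 0.5
```

View pics/w3.png

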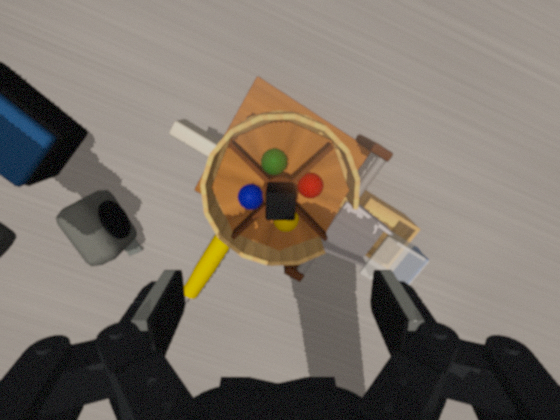

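The wrist view shows the knob square with the image at (281,200) and the fence rim centred at about (281,188). Yellow lies at (286,222).

```bash
python3 - <<'E'
from h import *
g=pickle.load(open("w3.pkl","rb"));q=[]
print(atz(g,281,188,.116),"expected px fence",proj(g,AX+[0,0,.116]),"knobtop",proj(g,AX+[0,0,.147]))
for e in((232,142),(332,143),(327,238),(235,236)):
    d=atz(g,*e,.112)-AX;print(np.degrees(np.arctan2(d[1],d[0])))
t=[proj(g,AX+[0,0,.147]+.017*U(-23+90*i)) for i in range(4)];print(np.round(t))
E
```

```text
[0.51918263 0.15011485 0.116     ] expected px fence [281.12328015 195.16550035] knobtop [281.43513971 206.72914173]
64.78864277817789
-21.207688914465933
-112.54294795866461
156.27253276554765
[[297. 192.]
 [266. 192.]
 [266. 221.]
 [296. 221.]]
```

```bash
python3 - <<'E'
from h import *
g=pickle.load(open("w3.pkl","rb"));c=g["color"][170:235,255:310].astype(int)
m=c.max(2)<45
print("\n".join("%d "%(170+i)+"".join("#" if x else "." for x in r)for i,r in enumerate(m)))
for s in (0,.003,.006):
  for z in(.147,.115): print(s,z,np.round([proj(g,AX+[s,0,z]+.017*U(-23+90*i)) for i in range(4)]).tolist())
E
```

```text
170 .......................................................
171 .......................................................
172 .......................................................
173 .......................................................
174 .......................................................
175 .......................................................
176 .......................................................
177 .......................................................
178 .......................................................
179 .......................................................
180 .......................................................
181 .......................................................
182 .......................................................
183 ..............#####.##.................................
184 .............###########...............................
185 .............##########..#.............................
186 .............#############.............................
187 ............#################..........................
188 ............####
[... 2553 characters left out ...]
......
231 .......................................................
232 .......................................................
233 .......................................................
234 .......................................................
0 0.147 [[297.0, 192.0], [266.0, 192.0], [266.0, 221.0], [296.0, 221.0]]
0 0.115 [[295.0, 182.0], [267.0, 181.0], [267.0, 208.0], [294.0, 208.0]]
0.003 0.147 [[299.0, 189.0], [268.0, 189.0], [268.0, 218.0], [298.0, 218.0]]
0.003 0.115 [[296.0, 179.0], [269.0, 178.0], [269.0, 205.0], [296.0, 205.0]]
0.006 0.147 [[300.0, 185.0], [269.0, 185.0], [269.0, 214.0], [299.0, 215.0]]
0.006 0.115 [[298.0, 175.0], [270.0, 175.0], [270.0, 202.0], [297.0, 202.0]]
```

Call:
{"name": "send_rows", "arguments": {"moves": [{"translation":[0,0.25,3],"turn":[-0.2,0,0.5],"hand":8.5},{"translation":[0,0.25,6.5],"turn":[-0.2,0,0.5],"hand":8},{"translation":[0,0.25,9.5],"turn":[-0.2,0,0.5],"hand":7.5},{"translation":[0,0.25,12],"turn":[-0.2,0,0.5],"hand":6.5},{"translation":[0,0.25,12.6],"turn":[-0.2,0,0.5],"hand":5.5}], "force": 30}}

```text
time: 9.07
eef_pos: [0.5138, 0.1424, 0.1242]
tool_rot: [179.8, 0.1, 21.5]
wrist_force: [-0.5, -0.5, -0.4]
finger_gap: 0.0549
grip_force: 0.0
```

Call:
{"name": "send_rows", "arguments": {"moves": [{"translation":[0,0,0.2],"turn":[0,0,0],"hand":4},{"translation":[0,0,0.2],"turn":[0,0,0],"hand":3},{"translation":[0,0,0.2],"turn":[0,0,0],"hand":2},{"translation":[0,0,0.2],"turn":[0,0,0],"hand":1.8},{"translation":[0,0,0.2],"turn":[0,0,0],"hand":1.8}]}}

```text
time: 9.7
eef_pos: [0.5143, 0.1483, 0.1257]
tool_rot: [180.0, -0.3, 21.8]
wrist_force: [-5.0, 6.6, 2.8]
finger_gap: 0.0234
grip_force: 32.2
```

```bash
cat > k2.py <<'E'
from h import *
y=U(-9);z=np.array([0,0,-1.]);r=R.from_matrix(np.c_[np.cross(y,z),y,z]);plan([(AX+[0,0,.12],r)])
E
python3 k2.py
```

```text
t 9.7 tcp [0.5143 0.1483 0.1257] rpy [180.   -0.3  21.8] q [   3.   27.  -28.  112.   18.   45. -103.] gap 0.0234 F [-5.   6.6  2.8]
 trans [-0.14, 0.04, 0.57] turn [0.2, -0.3, -59.2] | dist mm 5.8 ang 59.2
```

Call:
{"name": "send_rows", "arguments": {"moves": [{"translation":[0,0,0],"turn":[0,0,-7],"hand":1.8},{"translation":[0,0,0],"turn":[0,0,-14],"hand":1.8},{"translation":[0,0,0],"turn":[0,0,-21],"hand":1.8},{"translation":[0,0,0],"turn":[0,0,-28],"hand":1.8},{"translation":[0,0,0],"turn":[0,0,-35],"hand":1.8}]}}

```text
time: 10.32
eef_pos: [0.5134, 0.1495, 0.1257]
tool_rot: [179.9, -0.3, 57.1]
wrist_force: [-7.2, 7.9, 3.1]
finger_gap: 0.0231
grip_force: 32.3
```

```bash
python3 k2.py
```

```text
t 10.32 tcp [0.5134 0.1495 0.1257] rpy [179.9  -0.3  57.1] q [  9.  29. -37. 111.  23.  47. -73.] gap 0.0231 F [-7.2  7.9  3.1]
 trans [-0.18, 0.09, 0.57] turn [0.1, -0.2, -23.9] | dist mm 6.1 ang 23.9
```

Call:
{"name": "send_rows", "arguments": {"moves": [{"translation":[-0.1,0.1,0],"turn":[0,0,-7],"hand":1.8},{"translation":[-0.1,0.1,0],"turn":[0,0,-14],"hand":1.8},{"translation":[-0.1,0.1,0],"turn":[0,0,-20],"hand":1.8},{"translation":[-0.1,0.1,0],"turn":[0,0,-23.9],"hand":1.8},{"translation":[-0.1,0.1,0],"turn":[0,0,-23.9],"hand":1.8}]}}

```text
time: 10.95
eef_pos: [0.5125, 0.1499, 0.1257]
tool_rot: [179.9, -0.3, 80.8]
wrist_force: [-10.3, 12.9, 4.6]
finger_gap: 0.023
grip_force: 32.5
```

```bash
python3 k2.py
```

```text
t 10.95 tcp [0.5125 0.1499 0.1257] rpy [179.9  -0.3  80.8] q [ 14.  31. -42. 111.  27.  48. -52.] gap 0.023 F [-10.3  12.9   4.6]
 trans [-0.23, 0.11, 0.57] turn [0.1, -0.3, -0.2] | dist mm 6.2 ang 0.4
```

Call:
{"name": "send_rows", "arguments": {"moves": [{"translation":[0,0,0],"turn":[0,0,0],"hand":3},{"translation":[0,0,0],"turn":[0,0,0],"hand":5},{"translation":[0,0,0],"turn":[0,0,0],"hand":5.5},{"translation":[0,0,-3],"turn":[0,0,0],"hand":5.5},{"translation":[0,0,-7],"turn":[0,0,0],"hand":5.5}]}}

```text
time: 11.58
eef_pos: [0.5152, 0.143, 0.1947]
tool_rot: [179.8, 0.1, 80.5]
wrist_force: [0.7, 0.5, 0.1]
finger_gap: 0.0554
grip_force: 0.0
```

Call:
{"name": "send_rows", "arguments": {"moves": [{"translation":[3,0,-7],"turn":[0,0,0],"hand":5},{"translation":[6,0,-7],"turn":[0,0,0],"hand":5},{"translation":[8,0,-7],"turn":[0,0,0],"hand":5},{"translation":[8,0,-7],"turn":[0,0,0],"hand":5}]}}

```text
time: 12.08
eef_pos: [0.5282, 0.2239, 0.2647]
tool_rot: [179.7, 0.0, 80.7]
wrist_force: [-0.1, -0.0, -0.4]
finger_gap: 0.05
grip_force: 0.0
```

```bash
cat > l.py <<'E'
from h import *
y=U(SX-90);z=np.array([0,0,-1.]);r=R.from_matrix(np.c_[np.cross(y,z),y,z])
L=AX+.092*U(SX)
plan([(L+[0,0,.19],r),(L+[0,0,.079],r)])
E
python3 l.py; python3 - <<'E'
from h import *
from plant import *
f=grab_frame("top");g=grab_frame("wrist");pickle.dump((f,g),open("t4.pkl","wb"))
o=np.zeros((500,800,3),np.uint8);o[:,:400]=cv2.resize(f["color"][180:305,150:250],(400,500),interpolation=cv2.INTER_CUBIC)
o[:300,400:]=cv2.resize(g["color"],(400,300));cv2.imwrite("pics/t4.png",o[:,:,::-1])
E
```

```text
t 12.07 tcp [0.5282 0.2239 0.2647] rpy [179.7   0.   80.7] q [ 10.  25. -48.  99.  20.  65. -53.] gap 0.05 F [-0.1 -0.  -0.4]
 trans [1.42, -0.34, 7.47] turn [0.3, 0.0, -0.4] | dist mm 76.1 ang 0.5
 trans [1.43, -0.4, 18.57] turn [0.3, 0.0, -0.4] | dist mm 186.3 ang 0.5
```

View pics/t4.png

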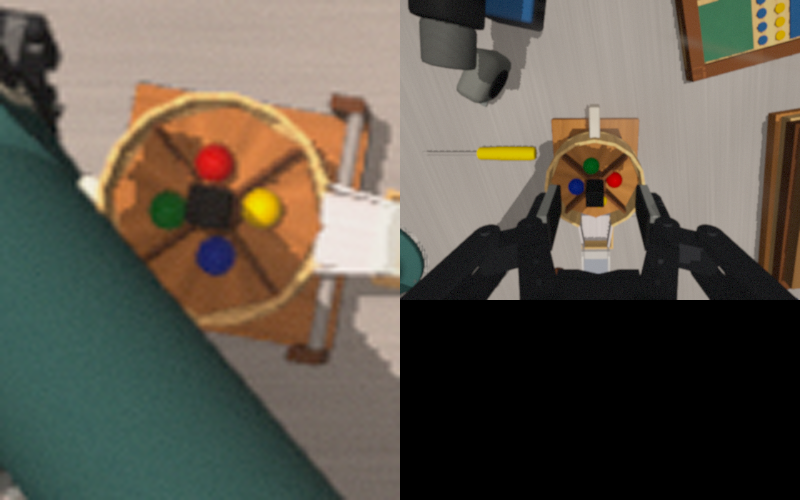

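The top crop shows yellow at (262,208), facing the spout. The divider ends are at (155,125), (303,152), (278,283) and (150,260). The lug is straight ahead in the wrist view at (594,120).

```bash
python3 - <<'E'
from h import *
f,g=pickle.load(open("t4.pkl","rb"))
c=atz(f,150+213/4-.4,180+210/4-.4,.116);print(c)
for e in((155,125),(303,152),(278,283),(150,260)):
    d=atz(f,150+e[0]/4-.4,180+e[1]/4-.4,.112)-AX;print((np.degrees(np.arctan2(d[1],d[0]))-SX)%90)
# lug in wrist: top end corners x 588..600,y 105 -> full px
for u in(587,600): print(atz(g,(u-400)*1.4,108*1.4,.104)-AX-.11*U(SX))
m=atz(g,(593.5-400)*1.4,120*1.4,.104)-AX;print("lug along/lat",m@U(SX),m@U(SX+90))
p=atz(f,152,292,.17)-AX-.092*U(SX);print("chuck rel lug along/lat",p@U(SX),p@U(SX+90))
E
```

```text
[0.5123585  0.14830647 0.116     ]
45.28599391305941
42.532698818368175
49.92790723308383
47.7187043313139
[-0.00930974  0.00109812  0.104     ]
[ 0.00718546 -0.00166562  0.104     ]
lug along/lat 0.0938415162137918 0.0012420283209535672
chuck rel lug along/lat -0.00800590329828732 0.15481565547877735
```

Call:
{"name": "send_rows", "arguments": {"moves": [{"translation":[1.4,-0.3,4],"turn":[0.3,0,-0.4],"hand":4.5},{"translation":[1.4,-0.3,8],"turn":[0.3,0,-0.4],"hand":4.5},{"translation":[1.5,-0.3,12],"turn":[0.3,0,-0.4],"hand":4.5},{"translation":[1.5,-0.3,15],"turn":[0.3,0,-0.4],"hand":4.5},{"translation":[1.5,-0.3,15],"turn":[0.3,0,-0.4],"hand":4.5}]}}

```text
time: 12.8
eef_pos: [0.5271, 0.2355, 0.1121]
tool_rot: [-179.7, 0.3, 80.9]
wrist_force: [-0.2, 0.2, 0.5]
finger_gap: 0.0449
grip_force: 0.0
```

```bash
python3 l.py; python3 - <<'E'
from h import *
from plant import *
g=grab_frame("wrist");cv2.imwrite("pics/w5.png",g["color"][:,:,::-1])
E
```

```text
t 12.8 tcp [0.5271 0.2355 0.1121] rpy [-179.7    0.3   80.9] q [  3.  36. -41. 105.  30.  51. -61.] gap 0.0449 F [-0.2  0.2  0.5]
 trans [0.26, -0.04, -7.8] turn [-0.3, 0.3, -0.2] | dist mm 78.0 ang 0.4
 trans [0.31, 0.01, 3.3] turn [-0.3, 0.3, -0.2] | dist mm 33.2 ang 0.4
```

View pics/w5.png

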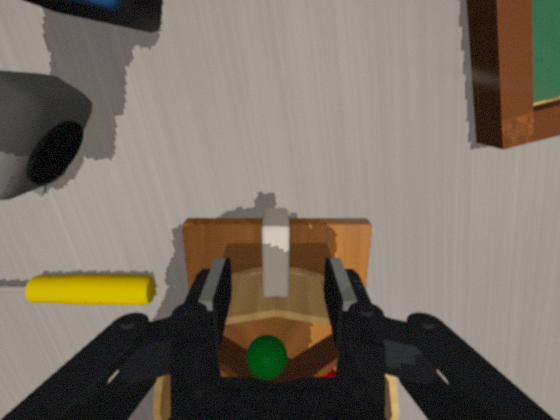

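The lug, around (276,235), is centred between the fingers at (218,280) and (338,280). I'll descend and grip.

Call:
{"name": "send_rows", "arguments": {"moves": [{"translation":[0.3,0,1.5],"turn":[-0.3,0.3,-0.2],"hand":4.5},{"translation":[0.3,0,3.1],"turn":[-0.3,0.3,-0.2],"hand":4.5},{"translation":[0.3,0,3.3],"turn":[-0.3,0.3,-0.2],"hand":3},{"translation":[0.3,0,3.3],"turn":[-0.3,0.3,-0.2],"hand":1.8},{"translation":[0.3,0,3.3],"turn":[-0.3,0.3,-0.2],"hand":0.8}], "force": 30}}

```text
time: 13.48
eef_pos: [0.527, 0.2413, 0.0815]
tool_rot: [179.9, -0.2, 81.2]
wrist_force: [-4.5, -0.7, 1.6]
finger_gap: 0.0135
grip_force: 30.5
```

Call:
{"name": "send_rows", "arguments": {"moves": [{"translation":[0,0,0],"turn":[0,0,0],"hand":0.8},{"translation":[0,0,0],"turn":[0,0,0],"hand":0.8},{"translation":[0,0,0],"turn":[0,0,0],"hand":0.8}]}}

```text
time: 13.85
eef_pos: [0.527, 0.2413, 0.0815]
tool_rot: [179.9, -0.2, 81.2]
wrist_force: [-4.3, 0.2, 1.2]
finger_gap: 0.0136
grip_force: 30.5
```

```bash
cat > t.py <<'E'
from h import *
import sys
from plant import get_state
s=get_state();p=np.array(s["eef_pos"]);r=euler(s["tool_rot"])
u=U(SX);ax=U(SX-90)  # candidate rotation axis: lifting lug(+u side) => rotate about axis u x z
ax=np.cross(u,[0,0,1.]);a=AX-.072*u+[0,0,.072]
cur=float(sys.argv[1]);out=[]
for th in map(float,sys.argv[2:]):
    q=R.from_rotvec(ax*(th-cur));out.append((a+q.apply(p-a),q*r))
plan(out)
E
python3 l.py; python3 t.py 0 .05 .1 .15 .2 .25 .45
```

```text
t 13.85 tcp [0.527  0.2413 0.0815] rpy [179.9  -0.2  81.2] q [  2.  38. -40. 106.  32.  47. -63.] gap 0.0136 F [-4.3  0.2  1.2]
 trans [-0.24, 0.12, -10.85] turn [0.1, -0.2, 0.1] | dist mm 108.6 ang 0.3
 trans [-0.28, 0.09, 0.25] turn [0.1, -0.2, 0.1] | dist mm 3.9 ang 0.3
t 13.85 tcp [0.527  0.2413 0.0815] rpy [179.9  -0.2  81.2] q [  2.  38. -40. 106.  32.  47. -63.] gap 0.0136 F [-4.3  0.2  1.2]
 trans [-0.07, 0.0, -0.83] turn [-0.0, 2.9, 0.0] | dist mm 8.4 ang 2.9
 trans [-0.17, 0.0, -1.66] turn [-0.0, 5.7, 0.0] | dist mm 16.7 ang 5.7
 trans [-0.32, 0.01, -2.48] turn [-0.0, 8.6, 0.0] | dist mm 25.0 ang 8.6
 trans [-0.51, 0.01, -3.3] turn [-0.0, 11.5, 0.0] | dist mm 33.4 ang 11.5
 trans [-0.74, 0.01, -4.1] turn [-0.0, 14.3, 0.0] | dist mm 41.7 ang 14.3
 trans [-2.05, 0.01, -7.17] turn [-0.1, 25.8, 0.1] | dist mm 74.6 ang 25.8
```

Call:
{"name": "send_rows", "arguments": {"moves": [{"translation":[-0.07,0,-0.83],"turn":[0,2.9,0],"hand":0.8},{"translation":[-0.17,0,-1.66],"turn":[0,5.7,0],"hand":0.8},{"translation":[-0.32,0,-2.48],"turn":[0,8.6,0],"hand":0.8},{"translation":[-0.51,0,-3.3],"turn":[0,11.5,0],"hand":0.8},{"translation":[-0.74,0,-4.1],"turn":[0,14.3,0],"hand":0.8}]}}

```text
time: 14.48
eef_pos: [0.5258, 0.2339, 0.1225]
tool_rot: [179.8, -14.6, 81.2]
wrist_force: [-4.1, 2.1, -1.3]
finger_gap: 0.0135
grip_force: 30.4
```

```bash
cat > th.py <<'E'
from h import *
from plant import get_state
r=euler(get_state()["tool_rot"]).as_matrix()[:,2];print("tip by tool",np.arctan2(-r@U(SX)*-1,-r[2]))
E
python3 th.py; python3 t.py .25 0 .29 .33 .37 .41 .45
```

```text
tip by tool 0.25495295036185744
t 14.47 tcp [0.5258 0.2339 0.1225] rpy [179.8 -14.6  81.2] q [ 18.  36. -50. 111.  24.  38. -51.] gap 0.0135 F [-4.1  2.1 -1.3]
 trans [-0.3, -0.01, 4.16] turn [0.0, -14.3, -0.0] | dist mm 41.7 ang 14.3
 trans [-0.05, 0.0, -0.67] turn [-0.0, 2.3, 0.0] | dist mm 6.7 ang 2.3
 trans [-0.12, 0.0, -1.33] turn [-0.0, 4.6, 0.0] | dist mm 13.4 ang 4.6
 trans [-0.22, 0.0, -1.99] turn [-0.0, 6.9, 0.0] | dist mm 20.0 ang 6.9
 trans [-0.35, 0.0, -2.65] turn [-0.0, 9.2, 0.0] | dist mm 26.7 ang 9.2
 trans [-0.5, 0.01, -3.3] turn [-0.0, 11.5, 0.0] | dist mm 33.4 ang 11.5
```

Call:
{"name": "send_rows", "arguments": {"moves": [{"translation":[-0.05,0,-0.67],"turn":[0,2.3,0],"hand":0.8},{"translation":[-0.12,0,-1.33],"turn":[0,4.6,0],"hand":0.8},{"translation":[-0.22,0,-2],"turn":[0,6.9,0],"hand":0.8},{"translation":[-0.35,0,-2.65],"turn":[0,9.2,0],"hand":0.8},{"translation":[-0.5,0,-3.3],"turn":[0,11.5,0],"hand":0.8}]}}

```text
time: 15.1
eef_pos: [0.5237, 0.2209, 0.1532]
tool_rot: [179.8, -26.1, 81.3]
wrist_force: [-3.5, 1.7, -2.1]
finger_gap: 0.0139
grip_force: 30.5
```

Call:
{"name": "send_rows", "arguments": {"moves": [{"translation":[0,0,0],"turn":[0,0,0],"hand":0.8},{"translation":[-0.05,0,-0.4],"turn":[0,1.4,0],"hand":0.8},{"translation":[-0.05,0,-0.4],"turn":[0,1.4,0],"hand":0.8},{"translation":[-0.05,0,-0.4],"turn":[0,1.4,0],"hand":0.8},{"translation":[-0.05,0,-0.4],"turn":[0,1.4,0],"hand":0.8}]}}

```text
time: 15.72
eef_pos: [0.5234, 0.219, 0.1565]
tool_rot: [179.8, -27.5, 81.3]
wrist_force: [-5.8, 2.6, 0.8]
finger_gap: 0.0135
grip_force: 30.9
```

```bash
python3 th.py; python3 t.py .475 0 .425 .375 .325 .275 .225; python3 - <<'E'
from h import *
from plant import *
f=grab_frame("top");g=grab_frame("scene")
o=np.zeros((500,800,3),np.uint8);o[:,:400]=cv2.resize(f["color"][180:305,180:280],(400,500),interpolation=cv2.INTER_CUBIC)
o[:,400:]=cv2.resize(g["color"][130:255,220:320],(400,500),interpolation=cv2.INTER_CUBIC);cv2.imwrite("pics/t6.png",o[:,:,::-1])
E
```

```text
tip by tool 0.47961171622109877
t 15.72 tcp [0.5234 0.219  0.1565] rpy [179.8 -27.5  81.3] q [ 35.  39. -62. 114.  17.  33. -39.] gap 0.0135 F [-5.8  2.6  0.8]
 trans [-1.46, -0.01, 7.73] turn [0.1, -27.2, -0.0] | dist mm 78.7 ang 27.2
 trans [0.02, -0.0, 0.84] turn [0.0, -2.9, -0.0] | dist mm 8.4 ang 2.9
 trans [0.0, -0.0, 1.67] turn [0.0, -5.7, -0.0] | dist mm 16.7 ang 5.7
 trans [-0.06, -0.0, 2.5] turn [0.0, -8.6, -0.0] | dist mm 25.0 ang 8.6
 trans [-0.17, -0.0, 3.33] turn [0.0, -11.5, -0.0] | dist mm 33.4 ang 11.5
 trans [-0.31, -0.01, 4.16] turn [0.1, -14.3, -0.0] | dist mm 41.7 ang 14.3
```

View pics/t6.png

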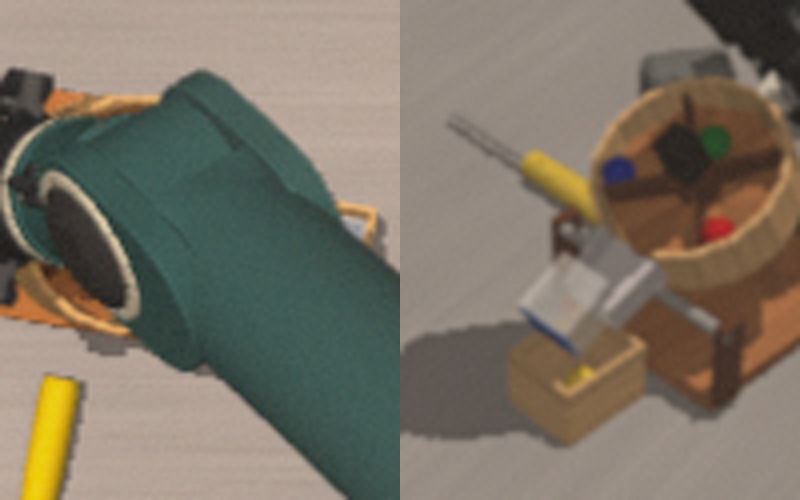

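The scene view shows the yellow marble in the box at (580,375) and red, green and blue still in the wheel. Next I lower it.

Call:
{"name": "send_rows", "arguments": {"moves": [{"translation":[0.02,0,0.84],"turn":[0,-2.9,0],"hand":0.8},{"translation":[0,0,1.67],"turn":[0,-5.7,0],"hand":0.8},{"translation":[-0.06,0,2.5],"turn":[0,-8.6,0],"hand":0.8},{"translation":[-0.17,0,3.33],"turn":[0,-11.5,0],"hand":0.8},{"translation":[-0.31,0,4.16],"turn":[0,-14.3,0],"hand":0.8}]}}

```text
time: 16.45
eef_pos: [0.5261, 0.2353, 0.1178]
tool_rot: [179.9, -13.1, 81.2]
wrist_force: [-5.3, 1.9, -0.2]
finger_gap: 0.0132
grip_force: 30.9
```

```bash
python3 th.py; python3 t.py .225 .185 .145 .11 .08 .05 .0
```

```text
tip by tool 0.22838532860163188
t 16.45 tcp [0.5261 0.2353 0.1178] rpy [179.9 -13.1  81.2] q [ 16.  36. -48. 110.  24.  39. -52.] gap 0.0132 F [-5.3  1.9 -0.2]
 trans [0.02, -0.0, 0.67] turn [0.0, -2.3, -0.0] | dist mm 6.7 ang 2.3
 trans [0.01, -0.0, 1.34] turn [0.0, -4.6, -0.0] | dist mm 13.4 ang 4.6
 trans [-0.02, -0.0, 1.92] turn [0.0, -6.6, -0.0] | dist mm 19.2 ang 6.6
 trans [-0.06, -0.0, 2.42] turn [0.0, -8.3, -0.0] | dist mm 24.2 ang 8.3
 trans [-0.11, -0.01, 2.92] turn [0.0, -10.0, -0.0] | dist mm 29.2 ang 10.0
 trans [-0.24, -0.01, 3.75] turn [0.0, -12.9, -0.0] | dist mm 37.5 ang 12.9
```

Call:
{"name": "send_rows", "arguments": {"moves": [{"translation":[0.02,0,0.67],"turn":[0,-2.3,0],"hand":0.8},{"translation":[0,0,1.34],"turn":[0,-4.6,0],"hand":0.8},{"translation":[-0.02,0,1.92],"turn":[0,-6.6,0],"hand":0.8},{"translation":[-0.06,0,2.42],"turn":[0,-8.3,0],"hand":0.8},{"translation":[-0.11,0,2.92],"turn":[0,-10,0],"hand":0.8}]}}

```text
time: 17.08
eef_pos: [0.527, 0.2408, 0.0889]
tool_rot: [179.9, -3.1, 81.2]
wrist_force: [-5.7, 2.0, -1.2]
finger_gap: 0.0136
grip_force: 30.9
```

```bash
python3 th.py; python3 t.py .045 .03 .015 .0 -.003
```

```text
tip by tool 0.054635100113937636
t 17.07 tcp [0.527  0.2408 0.0889] rpy [179.9  -3.1  81.2] q [  4.  37. -41. 107.  30.  45. -60.] gap 0.0136 F [-5.7  2.  -1.2]
 trans [0.01, -0.0, 0.25] turn [0.0, -0.9, -0.0] | dist mm 2.5 ang 0.9
 trans [0.02, -0.0, 0.5] turn [0.0, -1.7, -0.0] | dist mm 5.0 ang 1.7
 trans [0.02, -0.0, 0.75] turn [0.0, -2.6, -0.0] | dist mm 7.5 ang 2.6
 trans [0.02, -0.0, 0.8] turn [0.0, -2.8, -0.0] | dist mm 8.0 ang 2.8
```

Call:
{"name": "send_rows", "arguments": {"moves": [{"translation":[0.01,0,0.25],"turn":[0,-0.9,0],"hand":0.8},{"translation":[0.02,0,0.5],"turn":[0,-1.7,0],"hand":0.8},{"translation":[0.02,0,0.65],"turn":[0,-2.3,0],"hand":0.8},{"translation":[0.02,0,0.75],"turn":[0,-2.7,0],"hand":0.8},{"translation":[0.02,0,0.8],"turn":[0,-2.9,0],"hand":0.8}]}}

```text
time: 17.7
eef_pos: [0.5271, 0.2413, 0.0814]
tool_rot: [179.9, -0.3, 81.2]
wrist_force: [-6.8, -0.4, 6.1]
finger_gap: 0.0132
grip_force: 31.8
```

Call:
{"name": "send_rows", "arguments": {"moves": [{"translation":[0,0,0.05],"turn":[0,0,0],"hand":0.8},{"translation":[0,0,0.05],"turn":[0,0,0],"hand":0.8}]}}

```text
time: 17.95
eef_pos: [0.5271, 0.2413, 0.0814]
tool_rot: [179.9, -0.3, 81.1]
wrist_force: [-9.1, 0.3, 6.6]
finger_gap: 0.0136
grip_force: 31.9
```

Call:
{"name": "send_rows", "arguments": {"moves": [{"translation":[0,0,0],"turn":[0,0,0],"hand":2.2},{"translation":[0,0,0],"turn":[0,0,0],"hand":3.5},{"translation":[0,0,0],"turn":[0,0,0],"hand":4.5},{"translation":[0,0,-1.5],"turn":[0,0,0],"hand":4.5},{"translation":[0,0,-5],"turn":[0,0,0],"hand":4.5}]}}

```text
time: 18.58
eef_pos: [0.5278, 0.2401, 0.131]
tool_rot: [179.8, -0.2, 81.2]
wrist_force: [-1.0, 0.5, 0.9]
finger_gap: 0.0449
grip_force: 0.0
```

Call:
{"name": "send_rows", "arguments": {"moves": [{"translation":[0,0,-5],"turn":[0,0,0],"hand":4.5},{"translation":[3,0,-10],"turn":[0,0,0],"hand":4.5},{"translation":[6,0,-15],"turn":[0,0,0],"hand":4.5},{"translation":[8,0,-18],"turn":[0,0,0],"hand":4.5},{"translation":[8,0,-18],"turn":[0,0,0],"hand":4.5}]}}

```text
time: 19.2
eef_pos: [0.5398, 0.3219, 0.3152]
tool_rot: [179.5, -0.5, 81.3]
wrist_force: [0.6, -0.9, -0.2]
finger_gap: 0.0454
grip_force: 0.0
```

```bash
python3 - <<'E'
from h import *
from plant import *
s=get_state();print(s["time"],s["wrist_force"],s["eef_pos"])
f=grab_frame("scene");cv2.imwrite("pics/s7.png",cv2.resize(f["color"][:,:,::-1][110:350,140:460],(800,600),interpolation=cv2.INTER_CUBIC))
E
```

```text
19.2 [ 0.59544534 -0.85562863 -0.1516297 ] [0.53982938 0.32192121 0.31524166]
```

View pics/s7.png

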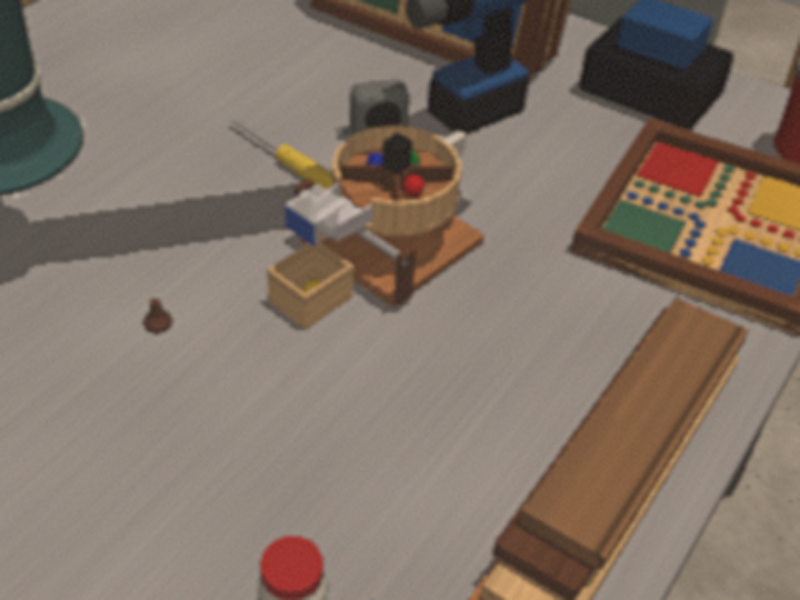

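The bed is down on its rest and the box stands under the spout with the yellow marble in it at (312,284). The other three marbles are in the wheel, the pawn is upright at (157,316), and the arm is clear.

```bash
python3 -c "
from plant import *
print(sign_off())"
```

```text
the job is handed in; nothing more can be done
None
```

The job is handed in at about 19 s of robot time: the yellow marble is in the box under the spout, the red, green and blue marbles are still in the carousel, and the bed was lowered gently onto its rest with nothing else seen to move.

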